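# Cock the bottle impact tester and load the sample

## Task

Get the bottle impact tester ready for its next shot: draw the sprung striker arm back by its upright handle until it is past the spring catch, then ease it back onto the catch so that it hooks there and stays cocked when you let go, without it ever flying or snapping forward and without forcing it against the buffer behind the catch. Then stand the small narrow-capped sample bottle upright in the round nest that the arm has uncovered, and leave the arm cocked and the beaker and the jar standing where they are.

Things in the scene. Friction and masses are not known exactly. Their poses are not given: they have to be found in the camera images.
- tester: the bottle impact tester, a 270 x 230 x 12 mm aluminium base plate fixed to the bench, which carries the arm, nest and catch unit (steel, up to 62 mm above the bench). Origin: centre of the underside; x and y along the 270 and 230 mm sides, z up. Forcing the arm with over 20 N against catch or buffer harms the tester
- striker (a joint): draw angle of the striker arm: 0 at rest (the arm lies along the tester's +y over the nest), growing anticlockwise seen from above (towards the tester's -x), at most 1.55 rad. The spring pulls it towards 0 with about 4 N at the handle at rest, 7 to 8 N when cocked. The arm is a 16 mm wide, 173 mm long steel bar, 46 to 58 mm above the bench
- hinge (a point): the arm's vertical hinge axis, at the arm's top face, 58 mm above the bench; z up. The handle goes round it on a circle of 120 mm radius
- handle (a point): middle of the arm's handle, an upright black round post 18 mm in diameter and 57 mm tall, from 58 to 115 mm above the bench (this point: 86.5 mm), 120 mm from the hinge axis; moves with the arm
- slot_mid (a point): middle of the arc slot (not the catch itself), 52 mm above the bench, 168 mm from the hinge. The catch unit is clamped elsewhere along it each time, unmeasured: the arm hooks at a draw angle between 0.98 and 1.32 rad. Arriving, the arm's tip pushes the sloped catch tooth aside (1 to 3 N more at the handle); the tooth then snaps in behind it. A hair trigger: a light push or a jump onto it fires
- slot_end (a point): far end of the arc slot, at 1.32 rad, 52 mm up, 140 mm from the hinge. On the catch unit, behind the catch, stands a rubber-tipped sprung buffer: 3 to 4 mm of handle travel past the hooking point the arm meets it, felt as a rise of about 5 N per mm. Ease back from there 4 to 6 mm, until the catch carries all the spring force and the handle none
- seat (a point): centre of the nest's floor (12 mm above the bench): a black ring 49 mm inside and 60 mm outside, standing 8 mm above the base plate, 150 mm from the hinge; the arm at rest lies over it
- sample_mid (a point): the sample bottle, white plastic, body 40 mm in diameter, 90 mm tall with its narrow white cap, about 0.11 kg, upright on the bench; this point is on its axis half-way up (45 mm above its underside), z along its axis
- beaker: open glass beaker, 68 mm across, 85 mm tall, a bystander; origin at the centre of its underside
- jar: squat white jar with a wide lid, 62 mm across, 70 mm tall, a bystander; origin at the centre of its underside
Mind the look-alikes: they are no part of the job. What is shaped like the part that bears sample_mid but purple or red is not meant.

How it is judged:
By the outcome, as a careful person would: the job done as asked, in the order asked, and still so for the second after the job is handed in, with the robot touching nothing.
It also fails if it takes over 72 s, if anything falls off the work surface, if the arm or the gripper's body presses on something with over 40 N, if the wrist force passes 120 N, or if a joint passes its speed limit or range.

## Robot

A 6-joint arm with a two-finger parallel gripper is mounted at the origin on the work surface. World frame = base frame: x ahead of the robot, y to its left, z up, the work surface at z = 0. Lengths are in m, angles in rad, forces in N, time in s.
With the tool pointing down it reaches from about 0.4 to 0.825 m from the base axis. Payload 7 kg.
Tool frame: the origin (TCP) lies on the centre line of the jaws, within the pads' length; the fingertips stand arm.tip_reach ahead of it and the grasp point (between the pads) lies 5 mm behind it (arm.tip_reach is the distance from the TCP to the fingertips, in m); z points along the fingers, y is the line along which they close (so a half turn about z gives the same grasp; the last joint's range is limited). The gripper opens to 88 mm and grips with 3 to 60 N. Pads are 19 mm wide; open, the fingers measure 130 mm over their backs; the gripper's body (78 mm by 193 mm) begins 47 mm behind the grasp point.
Start: joints at [1.433, 0.359, 0.012, 0, -1.224, -0.288], TCP at [0.279, 0.615, 0.241] pointing down, gripper open.
Joint ranges: [-3.07, 3.07], [-1.43, 2.12], [-1.02, 1.25], [-3.03, 1.67], [-3.05, -0], [-3.03, 3.03]. Speed limits (rad/s): [2.39, 2.39, 3.01, 3.14, 3.14, 3.14].

## Interface

Orientations are given as [roll, pitch, yaw] about the fixed x, y, z axes, in that order (R = Rz(yaw) Ry(pitch) Rx(roll)).
In Python, from station import status, optics, order, arm gives the robot as it stands. The module is installed in compiled form; this text tells all that it offers.
- The arm moves only by the shell command python3 -m jog 'ROWS' [FORCE]. ROWS is JSON, a list of rows, each a list of 3 entries, a list of its own where there are three numbers: the gripper command: -1 is shut, 1 is fully open, values between are in proportion, then the shift along the tool's x, y, z in mm, then the turn about the tool's z in rad. A call has 1 to 20 rows; each row is the pose to reach, as a shift and turn from the pose commanded when the call began, along the tool's axes at that moment; what a row does not reach only later rows make up. A row lasts 1/8 s, in which the tool goes at most 62.5 mm and 10.7 degrees, less where a joint would pass 70% of its speed; a pose out of reach is approached as far as the arm can. A call with a gripper value outside its range is refused whole. The fingers move at their own pace and stop on an object; FORCE is the grip in N (left out, the last holds). Time passes only in rows, so rows that repeat a pose let the fingers close. It gives the time, the measured TCP pose, the force, the opening and the grip force at its end, in the units of the state.
- status.get_state(): the state, without advancing time (a new reading comes with each control period).
- optics.grab_frame(name): name is "side" or "top" or "wrist"; returns a dict with "color" (384x512x3 uint8, red, green, blue), "mtx" (3x3 intrinsics, pixels), "cam_to_world" (4x4, takes a point from camera to world coordinates). Camera axes: x right, y down, z forward; pixel columns grow to the right and rows downward; lengths in m; the calibration is good to about 2 mm. A picture is of the moment at which its call begins. There is no depth.
- order.job_done(): hands the job in; it is judged then, once.
The state is a dict: "t": time; "q": joint angles; "qd": joint speeds; "joint_efforts": joint torques, N m; "eef_pos": TCP position; "ee_rot": TCP orientation; "force": force on the tool from outside, world axes, zero at the start; "moment": the same for the moment, N m; "width": finger opening in m; "gripper_force": force on a finger pad.
Only numpy, scipy, OpenCV 4.12 (cv2) and the standard library are available. Lean on these libraries where they do the work, as an engineer would, in place of code of your own. Each camera call takes 0.05 s, during which the arm holds its last target. There are 200 camera calls.

## Working session

There is one attempt and no reset: what is moved stays moved. The work goes in short steps, Python scripts to look and compute and a shell command to move; the robot and the scene stay as the last step left them, time stands still between calls to the robot, and variables do not carry over. Pictures are saved under pics/ and viewed, at most 10 in all, crops included, and the job is handed in when it is done.

```bash
mkdir -p pics; python3 - <<'E'
from station import status, optics, order, arm
import cv2,numpy as np,json
s=status.get_state();print({k:np.round(v,3).tolist() for k,v in s.items()},arm.tip_reach)
for n in("side","top"):
    f=optics.grab_frame(n);np.savez(f'pics/{n}0.npz',**f)
    cv2.imwrite(f'pics/{n}0.png',cv2.resize(f["color"][:,:,::-1],(800,600)))
    print(n,f["mtx"].tolist(),np.round(f["cam_to_world"],3).tolist())
E
```

```text
{'t': 0.0, 'q': [1.433, 0.359, 0.011, -0.0, -1.224, -0.288], 'qd': [-0.001, -0.001, -0.001, -0.0, 0.001, -0.002], 'joint_efforts': [-0.001, -58.272, 29.306, 6.997, 0.007, -0.0], 'eef_pos': [0.279, 0.614, 0.24], 'ee_rot': [3.14, -0.0, -0.426], 'force': [-0.661, -0.341, 0.92], 'moment': [-0.01, -0.005, 0.014], 'gripper_force': 0.0, 'width': 0.088} 0.014
side [[369.1271884398078, 0.0, 260.0645769435112], [0.0, 369.1271884398078, 192.8042905312532], [0.0, 0.0, 1.0]] [[0.819, -0.402, 0.41, 0.176], [-0.574, -0.581, 0.577, -0.542], [0.006, -0.708, -0.706, 0.676], [0.0, 0.0, 0.0, 1.0]]
top [[358.3939983450812, 0.0, 254.3715682332499], [0.0, 358.3939983450812, 189.89934505110568], [0.0, 0.0, 1.0]] [[0.019, -0.987, 0.162, 0.352], [-1.0, -0.017, 0.013, -0.067], [-0.01, -0.163, -0.987, 0.996], [0.0, 0.0, 0.0, 1.0]]
```

View pics/side0.png

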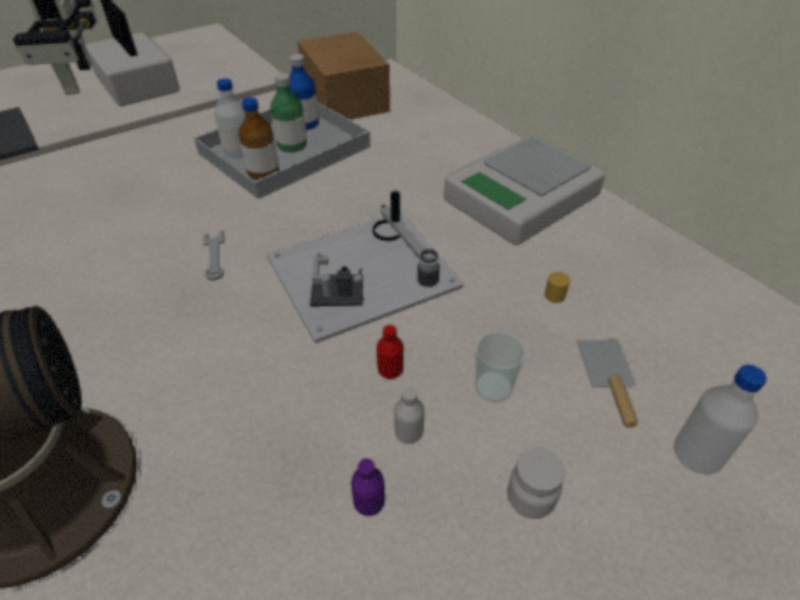

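View pics/top0.png

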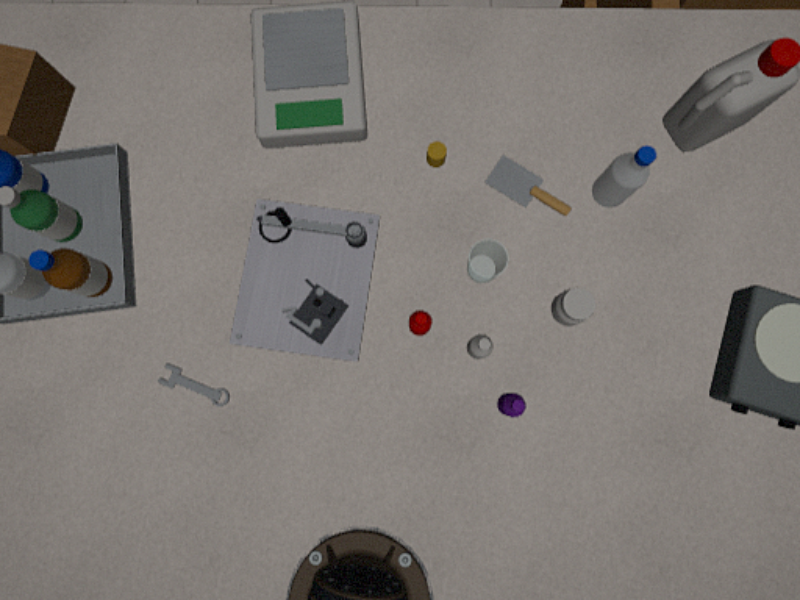

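Side view: tester at (365,275), handle post (395,207), ring (388,231), hinge (428,258), catch unit (337,285). Bottle candidates: red (390,352), white (408,417) and purple (368,488). In the top view they are at (420,323), (480,346) and (511,404). The white one with the narrow cap fits. The jar (535,483) is wide and the large blue-capped bottle is too big. I'll confirm in an enlarged crop.

```bash
python3 - <<'E'
import cv2,numpy as np
t=np.load('pics/top0.npz')['color'];s=np.load('pics/side0.npz')['color']
def c(im,x,y,w,h,k):return cv2.resize(im[y:y+h,x:x+w],None,fx=k,fy=k,interpolation=cv2.INTER_CUBIC)
a=c(t,140,120,100,115,4);b=c(s,165,115,135,100,3) ;d=c(s,215,195,135,100,2);e=c(t,255,190,80,80,2)
o=np.zeros((600,800,3),np.uint8)
for im,x,y in((a,0,0),(b[:300,:400],400,0),(d,400,310),(e,0,465)):
    h=min(im.shape[0],600-y);w=min(im.shape[1],800-x);o[y:y+h,x:x+w]=im[:h,:w]
cv2.imwrite('pics/crop1.png',o[:,:,::-1])
E
```

```text
(no output)
```

View pics/crop1.png

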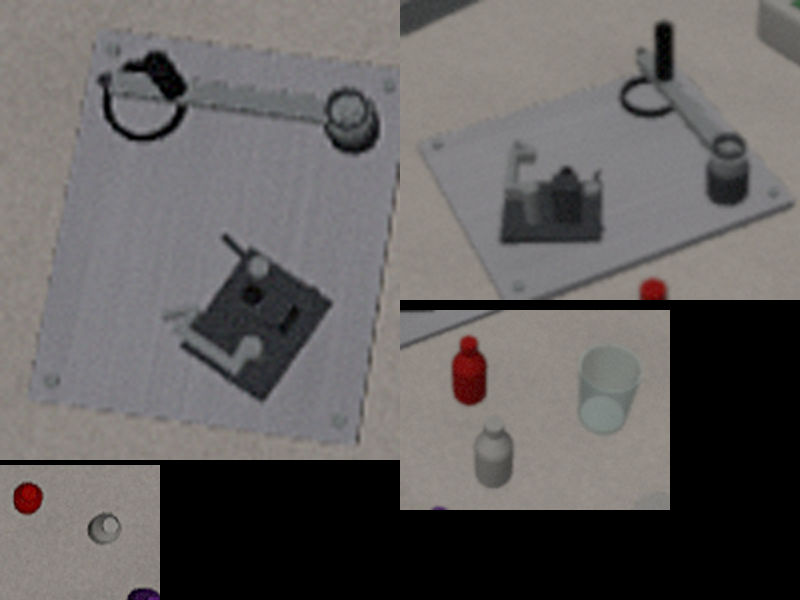

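The crop confirms the plain white, narrow-capped bottle at top-crop (105,528) and side-crop (493,455); its red twin is excluded. Next I triangulate from both views.

```bash
cat > h.py <<'E'
import numpy as np
def ray(f,p):
    d=np.linalg.inv(f['mtx'])@[p[0]+.0,p[1]+.0,1];M=f['cam_to_world'];return M[:3,3],M[:3,:3]@d/np.linalg.norm(d)
def plane(f,p,z):
    o,d=ray(f,p);return o+d*(z-o[2])/d[2]
def tri(*fp):
    A=np.zeros((3,3));b=np.zeros(3);R=[ray(f,p) for f,p in fp]
    for o,d in R:
        P=np.eye(3)-np.outer(d,d);A+=P;b+=P@o
    x=np.linalg.solve(A,b);return x,[np.linalg.norm((np.eye(3)-np.outer(d,d))@(x-o))*1e3 for o,d in R]
E
python3 - <<'E'
from h import *
t=dict(np.load('pics/top0.npz'));s=dict(np.load('pics/side0.npz'))
np.set_printoptions(precision=4,suppress=True)
P={}
for n,a,b,z in(('handletop',(179.2,135),(253,124),.115),('handlebot',(183.7,143),(253,140.7),.058),('hinge',(227.5,147),(274.7,163.3),.066),('ring',(176,144.7),(247.3,147.3),.02),('cap',(310.5,220),(261.5,251),.09)):
    print(n,*tri((t,a),(s,b)),plane(t,a,z),plane(s,b,z))
for n,p in(('samplebase',(261.5,278)),):print(n,plane(s,p,0))
# plate corners top view (crop/4)
C=[plane(t,(140+x/4,120+y/4),.012) for x,y in((100,32),(35,402),(358,440))]
print(C,np.linalg.norm(C[0]-C[1]),np.linalg.norm(C[1]-C[2]))
for n,p in(('catchA',(260,268)),('catchB',(250,350)),('hooktip',(175,315)),('tip2',(228,238)),('blk',(253,295)),('blk2',(290,315))):print(n,plane(t,(140+p[0]/4,120+p[1]/4),.055))
c=s['color'][195:285,240:285].astype(int)
E
```

```text
handletop [0.6363 0.1403 0.1128] [np.float64(0.4966085321770518), np.float64(0.4966085321771402)] [0.6361 0.1396 0.115 ] [0.634  0.1378 0.115 ]
handlebot [0.6326 0.1386 0.0601] [np.float64(1.2294096022684449), np.float64(1.229409602268374)] [0.6321 0.1395 0.058 ] [0.6354 0.1406 0.058 ]
hinge [0.6194 0.0191 0.0691] [np.float64(0.17020085927934903), np.float64(0.17020085927942355)] [0.6205 0.0194 0.066 ] [0.6215 0.022  0.066 ]
ring [0.6381 0.1715 0.0146] [np.float64(1.7218791449839657), np.float64(1.72187914498401)] [0.6381 0.1695 0.02  ] [0.6326 0.166  0.02  ]
cap [ 0.4258 -0.1978  0.0928] [np.float64(0.5766203969815666), np.float64(0.576620396981542)] [ 0.4265 -0.1984  0.09  ] [ 0.4264 -0.1959  0.09  ]
samplebase [ 0.4248 -0.1995  0.    ]
[array([0.6896, 0.2058, 0.012 ]), array([0.4235, 0.2348, 0.012 ]), array([0.4016, 0.0116, 0.012 ])] 0.26767580549707437 0.22426449879911858
catchA [0.5123 0.077  0.055 ]
catchB [0.4573 0.0813 0.055 ]
hooktip [0.4797 0.1322 0.055 ]
tip2 [0.5323 0.0993 0.055 ]
blk [0.494  0.0809 0.055 ]
blk2 [0.4811 0.0558 0.055 ]
```

```bash
cat >> h.py <<'E'
def rel(p0,yaw0,p,yaw):
    D=np.array(p)-p0;X=np.array([np.cos(yaw0),np.sin(yaw0),0]);Y=np.array([np.sin(yaw0),-np.cos(yaw0),0])
    return np.round([D@X*1e3,D@Y*1e3,-D[2]*1e3],1).tolist(),round(yaw0-yaw,3)
E
python3 - <<'E'
from h import *
p0=[.279,.615,.241];y0=-.426;ya=np.radians(83.6-180)
for p in([.42,.15,.241],[.634,.139,.241],[.634,.139,.2],[.634,.139,.086]):print(rel(p0,y0,p,ya))
E
```

```text
([320.6, 365.2, -0.0], np.float64(1.256))
([520.0, 286.8, -0.0], np.float64(1.256))
([520.0, 286.8, 41.0], np.float64(1.256))
([520.0, 286.8, 155.0], np.float64(1.256))
```

```bash
python3 -m jog '[[0.3,[321,365,0],1.256],[0.3,[321,365,0],1.256],[0.3,[321,365,0],1.256],[0.3,[321,365,0],1.256],[0.3,[321,365,0],1.256],[0.3,[321,365,0],1.256],[0.3,[321,365,0],1.256],[0.3,[321,365,0],1.256],[0.3,[321,365,0],1.256],[0.3,[520,287,0],1.256],[0.3,[520,287,0],1.256],[0.3,[520,287,0],1.256],[0.3,[520,287,0],1.256],[0.3,[520,287,0],1.256],[0.3,[520,287,0],1.256],[0.3,[520,287,0],1.256],[0.3,[520,287,0],1.256]]' 15
python3 - <<'E'
from station import *
import cv2,numpy as np
from station import optics,status
f=optics.grab_frame("wrist");np.savez('pics/w1.npz',**f);cv2.imwrite('pics/w1.png',f["color"][:,:,::-1]);print(status.get_state()['force'])
E
```

```text
t: 2.22
eef_pos: [0.6333, 0.139, 0.2413]
ee_rot: [-3.141, 0.001, -1.681]
force: [-0.2, -0.7, -0.6]
width: 0.0567
gripper_force: 0.0
[-0.64580281  0.49714916 -0.3721465 ]
```

View pics/w1.png

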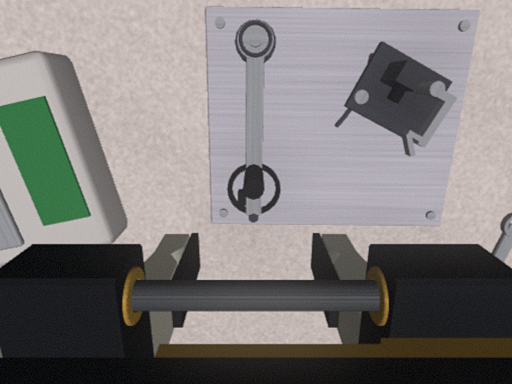

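The wrist view shows hinge at (255,41), handle post at (254,165–200), ring centre (254,188) and catch unit (400,95) with its tooth near (410,148).

```bash
python3 - <<'E'
from h import *
np.set_printoptions(precision=4,suppress=True)
w=dict(np.load('pics/w1.npz'));t=dict(np.load('pics/top0.npz'));s=dict(np.load('pics/side0.npz'))
for n,p,z in(('hinge',(255,39),.069),('htop',(254.5,173),.115),('tip',(253,218),.058),('ring',(254,188),.02),('c1',(207,8),.012),('c2',(211,223),.012),('c3',(441,225),.012),('c4',(479,11),.012),('tooth',(410,153),.055),('buf',(338,125),.055)):print(n,plane(w,p,z))
print('hinge3',tri((t,(227.5,147)),(s,(274.7,163.3)),(w,(255,39))))
print('ring3',tri((t,(176,144.7)),(s,(247.3,147.3)),(w,(254,188))))
E
```

```text
hinge [0.621  0.0238 0.069 ]
htop [0.633  0.1282 0.115 ]
tip [0.6415 0.1901 0.058 ]
ring [0.6383 0.1699 0.02  ]
c1 [ 0.6638 -0.0152  0.012 ]
c2 [0.6935 0.2095 0.012 ]
c3 [0.425  0.2418 0.012 ]
c4 [0.3998 0.0166 0.012 ]
tooth [0.482  0.1405 0.055 ]
buf [0.5507 0.1057 0.055 ]
hinge3 (array([0.621 , 0.0215, 0.0657]), [np.float64(2.174020150931598), np.float64(0.6625019377814402), np.float64(1.8722329597923615)])
ring3 (array([0.6383, 0.1716, 0.0143]), [np.float64(1.6598098749427266), np.float64(1.792098847834057), np.float64(0.16901537990504703)])
```

```bash
python3 -m jog '[[0.3,[-1,0,60],0.01],[0.3,[-1,0,110],0.01],[0.3,[-1,0,145],0.01],[0.3,[-1,0,155],0.01],[0.3,[-1,0,155],0.01],[0.3,[-1,0,155],0.01]]' 15
python3 -m jog '[[-1,[0,0,0],0],[-1,[0,0,0],0],[-1,[0,0,0],0],[-1,[0,0,0],0],[-1,[0,0,0],0],[-1,[0,0,0],0],[-1,[0,0,0],0],[-1,[0,0,0],0]]' 15
```

```text
t: 3.02
eef_pos: [0.6351, 0.1401, 0.0876]
ee_rot: [-3.139, 0.001, -1.691]
force: [-0.0, 0.2, 0.3]
width: 0.0568
gripper_force: 0.0
t: 4.03
eef_pos: [0.6342, 0.1395, 0.0856]
ee_rot: [-3.141, 0.0, -1.692]
force: [4.6, -1.3, -1.8]
width: 0.018
gripper_force: 15.0
```

```bash
cat >> h.py <<'E'
H=np.array([.620,.021])
def arc(p0,yaw0,th0,ths,r=.12,H=H):
    f0=np.arctan2(p0[1]-H[1],p0[0]-H[0])
    for th in ths:
        f=f0+th-th0;p=[H[0]+r*np.cos(f),H[1]+r*np.sin(f),p0[2]];print(round(th,3),*rel(np.array(p0),yaw0,p,yaw0+th-th0))
E
python3 - <<'E'
from h import *
arc([.634,.140,.086],-1.692,0,np.r_[.03:.9:.07])
E
```

```text
0.03 [-0.1, 3.6, -0.0] -0.03
0.1 [0.5, 12.0, -0.0] -0.1
0.17 [1.6, 20.3, -0.0] -0.17
0.24 [3.4, 28.5, -0.0] -0.24
0.31 [5.7, 36.6, -0.0] -0.31
0.38 [8.6, 44.5, -0.0] -0.38
0.45 [12.0, 52.1, -0.0] -0.45
0.52 [15.9, 59.6, -0.0] -0.52
0.59 [20.4, 66.7, -0.0] -0.59
0.66 [25.3, 73.5, -0.0] -0.66
0.73 [30.7, 79.9, -0.0] -0.73
0.8 [36.6, 85.9, -0.0] -0.8
0.87 [42.8, 91.5, -0.0] -0.87
```

```bash
python3 -m jog '[[-1,[0,3.6,0],-0.03],[-1,[0.5,12,0],-0.1],[-1,[1.6,20.3,0],-0.17],[-1,[3.4,28.5,0],-0.24],[-1,[5.7,36.6,0],-0.31],[-1,[8.6,44.5,0],-0.38],[-1,[12,52.1,0],-0.45],[-1,[12,52.1,0],-0.45]]' 18
cat > st.py <<'E'
from h import *
from station import status
s=status.get_state();p=s['eef_pos'];d=np.array(p[:2])-H;f=np.arctan2(d[1],d[0]);F=np.array(s['force'])
n=d/np.linalg.norm(d);t=np.array([-n[1],n[0]])
print('t',round(s['t'],2),'r',np.linalg.norm(d).round(4),'th',round(f-np.radians(83),4),'yaw',round(s['ee_rot'][2],4),'Ftan',(F[:2]@t).round(1),'Frad',(F[:2]@n).round(1),'Fz',F[2].round(1),'M',np.round(s['moment'],2),'w',s['width'],'p',np.round(p,4))
E
python3 st.py
```

```text
t: 5.03
eef_pos: [0.5808, 0.1335, 0.0856]
ee_rot: [-3.141, -0.001, -1.24]
force: [7.6, -4.3, -5.9]
width: 0.0175
gripper_force: 18.0
t 5.03 r 0.1191 th 0.4574 yaw -1.2396 Ftan -5.8 Frad -6.5 Fz -5.9 M [-1.24 -2.8   0.06] w 0.017517182495358913 p [0.5808 0.1335 0.0856]
```

```bash
python3 - <<'E'
from h import *
arc([.5813,.1346,.086],-1.242,.45,np.r_[.5,.57:.95:.06],r=.1185)
E
```

```text
0.5 [1.7, 5.9, -0.0] -0.05
0.57 [2.4, 14.2, -0.0] -0.12
0.63 [3.4, 21.2, -0.0] -0.18
0.69 [4.9, 28.2, -0.0] -0.24
0.75 [6.8, 35.0, -0.0] -0.3
0.81 [9.1, 41.7, -0.0] -0.36
0.87 [11.8, 48.3, -0.0] -0.42
0.93 [14.9, 54.7, -0.0] -0.48
```

```bash
python3 -m jog '[[-1,[1.7,5.9,0],-0.05],[-1,[2.4,14.2,0],-0.12],[-1,[3.4,21.2,0],-0.18],[-1,[4.9,28.2,0],-0.24],[-1,[6.8,35,0],-0.3],[-1,[9.1,41.7,0],-0.36],[-1,[9.1,41.7,0],-0.36]]' 18; python3 st.py
python3 -m jog '[[-1,[0,0,0],0],[-1,[0,0,0],0]]'; python3 st.py
```

```text
t: 5.9
eef_pos: [0.5447, 0.1126, 0.0857]
ee_rot: [-3.139, -0.0, -0.88]
force: [7.5, 3.1, -7.0]
width: 0.0177
gripper_force: 18.0
t 5.9 r 0.1185 th 0.8101 yaw -0.8797 Ftan -7.7 Frad -2.3 Fz -7.0 M [ 0.75 -2.39 -0.03] w 0.01767850844819744 p [0.5447 0.1126 0.0857]
t: 6.15
eef_pos: [0.545, 0.1128, 0.0856]
ee_rot: [-3.139, -0.0, -0.881]
force: [5.8, 1.9, -6.3]
width: 0.0177
gripper_force: 18.0
t 6.15 r 0.1185 th 0.8067 yaw -0.8805 Ftan -5.7 Frad -2.2 Fz -6.3 M [ 0.73 -2.26 -0.01] w 0.017728637217776722 p [0.545  0.1128 0.0856]
```

```bash
python3 -m jog '[[-1,[0.1,4.7,0],-0.04],[-1,[0.4,9.5,0],-0.08],[-1,[0.4,9.5,0],-0.08],[-1,[0.4,9.5,0],-0.08]]' 18 >/dev/null; python3 st.py
python3 -m jog '[[-1,[0,2.4,0],-0.02],[-1,[0,2.4,0],-0.02],[-1,[0,2.4,0],-0.02]]' >/dev/null; python3 st.py
```

```text
t 6.65 r 0.1184 th 0.886 yaw -0.8005 Ftan -6.6 Frad -4.9 Fz -6.4 M [ 0.7  -2.46 -0.04] w 0.017981076045910246 p [0.5381 0.1065 0.0857]
t 7.03 r 0.1184 th 0.9056 yaw -0.7805 Ftan -6.9 Frad -5.0 Fz -5.9 M [ 0.65 -2.56 -0.02] w 0.017486507289907596 p [0.5365 0.1049 0.0857]
```

```bash
python3 -m jog '[[-1,[0.5,3.6,0],-0.03],[-1,[0.5,3.6,0],-0.03],[-1,[0.5,3.6,0],-0.03]]' >/dev/null; python3 st.py
python3 -m jog '[[-1,[0,2.4,0],-0.02],[-1,[0,2.4,0],-0.02],[-1,[0,2.4,0],-0.02]]' >/dev/null; python3 st.py
```

```text
t 7.4 r 0.1183 th 0.936 yaw -0.7505 Ftan -7.6 Frad -1.6 Fz -5.2 M [ 1.33 -1.95  0.  ] w 0.017765158726759274 p [0.534  0.1022 0.0856]
t 7.78 r 0.1183 th 0.9562 yaw -0.7305 Ftan -7.6 Frad -1.4 Fz -5.3 M [ 1.33 -1.99 -0.05] w 0.0178502717428311 p [0.5324 0.1005 0.0856]
```

```bash
python3 -m jog '[[-1,[0.1,2.4,0],-0.02],[-1,[0.1,2.4,0],-0.02],[-1,[0.1,2.4,0],-0.02]]' >/dev/null; python3 st.py
python3 -m jog '[[-1,[0,1.2,0],-0.01],[-1,[0,1.2,0],-0.01],[-1,[0,1.2,0],-0.01]]' >/dev/null; python3 st.py
```

```text
t 8.15 r 0.1182 th 0.9761 yaw -0.7105 Ftan -7.4 Frad -2.2 Fz -5.1 M [ 1.46 -1.93  0.01] w 0.017692996140689816 p [0.5309 0.0987 0.0857]
t 8.53 r 0.1182 th 0.9857 yaw -0.7005 Ftan -7.3 Frad -2.2 Fz -5.1 M [ 1.4  -2.   -0.01] w 0.01740989386841659 p [0.5301 0.0978 0.0857]
```

```bash
for i in 1; do python3 -m jog '[[-1,[0,1.2,0],-0.01],[-1,[0,1.2,0],-0.01],[-1,[0,1.2,0],-0.01]]' >/dev/null; python3 st.py; done
python3 -m jog '[[-1,[0,1.2,0],-0.01],[-1,[0,1.2,0],-0.01],[-1,[0,1.2,0],-0.01]]' >/dev/null; python3 st.py
python3 -m jog '[[-1,[0.1,1.2,0],-0.01],[-1,[0.1,1.2,0],-0.01],[-1,[0.1,1.2,0],-0.01]]' >/dev/null; python3 st.py
```

```text
t 8.9 r 0.1182 th 0.9944 yaw -0.6904 Ftan -8.3 Frad -1.5 Fz -5.7 M [ 1.57 -2.11  0.01] w 0.017560294226136704 p [0.5295 0.097  0.0857]
t 9.28 r 0.1181 th 1.0028 yaw -0.6805 Ftan -8.1 Frad -2.0 Fz -6.0 M [ 1.73 -2.15 -0.03] w 0.017743091335599183 p [0.5289 0.0962 0.0857]
t 9.65 r 0.1181 th 1.0125 yaw -0.6705 Ftan -8.5 Frad -1.4 Fz -6.6 M [ 1.94 -2.12 -0.03] w 0.01799697475555289 p [0.5282 0.0953 0.0857]
```

```bash
python3 -m jog '[[-1,[0,1.2,0],-0.01],[-1,[0,1.2,0],-0.01],[-1,[0,1.2,0],-0.01]]' >/dev/null; python3 st.py
python3 -m jog '[[-1,[0,1.2,0],-0.01],[-1,[0,1.2,0],-0.01],[-1,[0,1.2,0],-0.01]]' >/dev/null; python3 st.py
```

```text
t 10.03 r 0.1181 th 1.0209 yaw -0.6605 Ftan -9.4 Frad -0.8 Fz -6.6 M [ 2.12 -2.23 -0.04] w 0.017979270147190356 p [0.5276 0.0945 0.0857]
t 10.4 r 0.1181 th 1.0337 yaw -0.6504 Ftan -7.5 Frad -1.9 Fz -6.5 M [ 1.81 -2.1  -0.02] w 0.017464137271731975 p [0.5266 0.0933 0.0857]
```

```bash
python3 -m jog '[[-1,[0,1.2,0],-0.01],[-1,[0,1.2,0],-0.01],[-1,[0,1.2,0],-0.01]]' >/dev/null; python3 st.py
```

```text
t 10.78 r 0.1181 th 1.0453 yaw -0.6404 Ftan -7.8 Frad -1.9 Fz -6.9 M [ 1.62 -2.03 -0.01] w 0.017513290413224403 p [0.5258 0.0922 0.0857]
```

```bash
python3 -m jog '[[-1,[0,1.2,0],-0.01],[-1,[0,1.2,0],-0.01],[-1,[0,1.2,0],-0.01]]' >/dev/null; python3 st.py
```

```text
t 11.15 r 0.1181 th 1.0561 yaw -0.6305 Ftan -8.1 Frad -2.1 Fz -5.7 M [ 1.49 -2.09  0.  ] w 0.017624085640555204 p [0.5251 0.0912 0.0857]
```

```bash
python3 -m jog '[[-1,[0,0.8,0],-0.007],[-1,[0,0.8,0],-0.007],[-1,[0,0.8,0],-0.007]]' >/dev/null; python3 st.py
```

```text
t 11.53 r 0.1181 th 1.0627 yaw -0.6235 Ftan -8.0 Frad -2.4 Fz -5.5 M [ 1.56 -2.04  0.01] w 0.017252238062868776 p [0.5246 0.0906 0.0856]
```

```bash
python3 -m jog '[[-1,[0,0.8,0],-0.007],[-1,[0,0.8,0],-0.007],[-1,[0,0.8,0],-0.007]]' >/dev/null; python3 st.py
```

```text
t 11.9 r 0.1181 th 1.0683 yaw -0.6164 Ftan -7.7 Frad -3.0 Fz -5.6 M [ 1.64 -2.19 -0.  ] w 0.017687182516976277 p [0.5242 0.09   0.0857]
```

```bash
python3 -m jog '[[-1,[0,0.8,0],-0.007],[-1,[0,0.8,0],-0.007],[-1,[0,0.8,0],-0.007]]' >/dev/null; python3 st.py
```

```text
t 12.28 r 0.118 th 1.0755 yaw -0.6094 Ftan -8.0 Frad -3.4 Fz -5.8 M [ 1.61 -2.15 -0.02] w 0.017419513325973485 p [0.5238 0.0893 0.0857]
```

```bash
python3 -m jog '[[-1,[0,0.8,0],-0.007],[-1,[0,0.8,0],-0.007],[-1,[0,0.8,0],-0.007]]' >/dev/null; python3 st.py
```

```text
t 12.65 r 0.1181 th 1.0827 yaw -0.6024 Ftan -7.9 Frad -2.6 Fz -6.9 M [ 1.51 -2.13 -0.05] w 0.01761083712300682 p [0.5233 0.0887 0.0856]
```

```bash
python3 -m jog '[[-1,[0,0.8,0],-0.007],[-1,[0,0.8,0],-0.007],[-1,[0,0.8,0],-0.007]]' >/dev/null; python3 st.py; python3 - <<'E'
from station import optics
import cv2,numpy as np
o=[]
f=optics.grab_frame("wrist")["color"];g=optics.grab_frame("top")["color"];h=optics.grab_frame("side")["color"]
a=cv2.resize(g[120:235,140:240],(400,460),interpolation=cv2.INTER_CUBIC);b=cv2.resize(f,(400,300));c=cv2.resize(h[115:215,165:300],(400,296),interpolation=cv2.INTER_CUBIC)
I=np.zeros((600,800,3),np.uint8);I[:460,:400]=a;I[:300,400:]=b;I[300:596,400:]=c
cv2.imwrite('pics/catch1.png',I[:,:,::-1])
E
```

```text
t 13.03 r 0.118 th 1.09 yaw -0.5954 Ftan -7.4 Frad -2.5 Fz -6.0 M [ 1.42 -2.08 -0.02] w 0.017586945273352386 p [0.5228 0.0879 0.0857]
```

View pics/catch1.png

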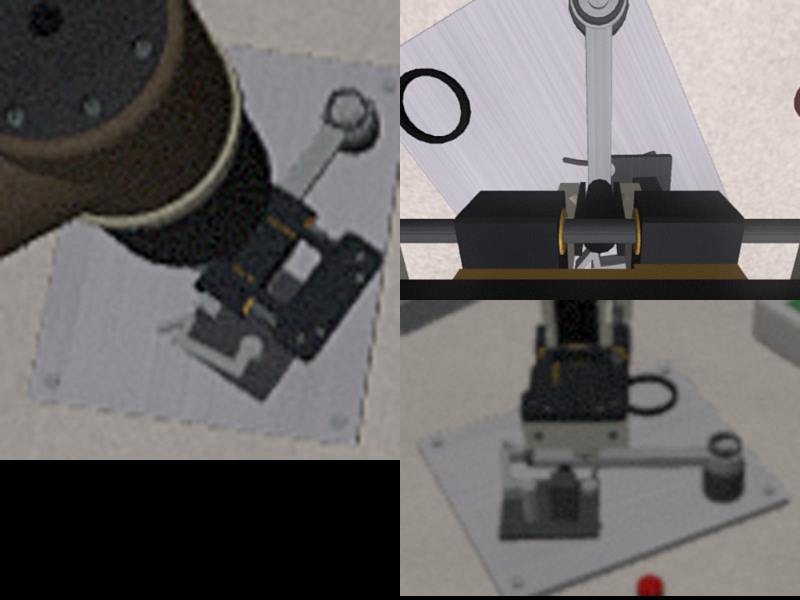

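The arm is over the catch unit (wrist part: arm at x≈600, tip region (600,262)). A force bump came at θ≈1.02–1.03, but there is no buffer yet, so I continue gently.

```bash
python3 -m jog '[[-1,[0,1,0],-0.008],[-1,[0,1,0],-0.008],[-1,[0,1,0],-0.008]]' >/dev/null; python3 st.py;  python3 - <<'E'
from station import optics
import cv2,numpy as np
f=optics.grab_frame("wrist")["color"][170:345,170:350]
cv2.imwrite('pics/catch2.png',cv2.resize(f,(617,600),interpolation=cv2.INTER_CUBIC)[:,:,::-1])
E
```

```text
t 13.55 r 0.118 th 1.0993 yaw -0.5875 Ftan -7.4 Frad -3.7 Fz -6.3 M [ 1.3  -2.1   0.06] w 0.017327292712951047 p [0.5222 0.087  0.0857]
```

View pics/catch2.png

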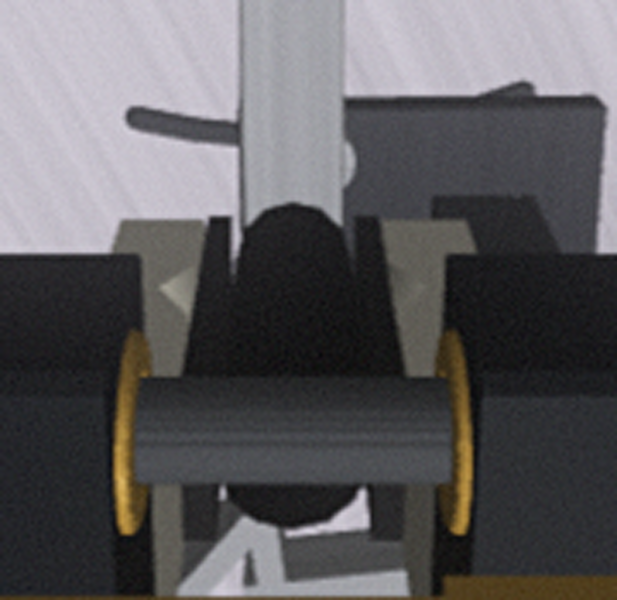

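The picture shows the arm and handle firmly in the pads, the catch base at right and the lever bars at (300,570). The tip is hidden. I go on by feel.

```bash
python3 -m jog '[[-1,[0,1.2,0],-0.01],[-1,[0,1.2,0],-0.01],[-1,[0,1.2,0],-0.01]]' >/dev/null; python3 st.py
```

```text
t 13.97 r 0.118 th 1.1081 yaw -0.5775 Ftan -8.0 Frad -2.7 Fz -7.8 M [ 1.53 -2.19  0.02] w 0.017546187254500956 p [0.5216 0.0861 0.0857]
```

```bash
python3 -m jog '[[-1,[0.3,1.2,0],-0.01],[-1,[0.3,1.2,0],-0.01],[-1,[0.3,1.2,0],-0.01]]' >/dev/null; python3 st.py
```

```text
t 14.35 r 0.118 th 1.1186 yaw -0.5675 Ftan -7.6 Frad -0.6 Fz -5.9 M [ 1.9  -1.69  0.02] w 0.017565976627933733 p [0.521  0.0851 0.0857]
```

```bash
python3 -m jog '[[-1,[0,1.2,0],-0.01],[-1,[0,1.2,0],-0.01],[-1,[0,1.2,0],-0.01]]' >/dev/null; python3 st.py
```

```text
t 14.72 r 0.1179 th 1.1285 yaw -0.5575 Ftan -7.3 Frad -0.7 Fz -5.7 M [ 1.93 -1.69 -0.02] w 0.017735479213228524 p [0.5204 0.0841 0.0857]
```

```bash
python3 -m jog '[[-1,[0,1.2,0],-0.01],[-1,[0,1.2,0],-0.01],[-1,[0,1.2,0],-0.01]]' >/dev/null; python3 st.py
```

```text
t 15.1 r 0.1179 th 1.1344 yaw -0.5475 Ftan -10.5 Frad -0.0 Fz -6.9 M [ 2.5  -1.83 -0.08] w 0.0175432280106585 p [0.52   0.0835 0.0857]
```

```bash
python3 -m jog '[[-1,[0.1,1.2,0],-0.01],[-1,[0.1,1.2,0],-0.01],[-1,[0.1,1.2,0],-0.01]]' >/dev/null; python3 st.py
```

```text
t 15.47 r 0.1179 th 1.1389 yaw -0.5376 Ftan -11.9 Frad 0.4 Fz -7.0 M [ 3.42 -1.87 -0.09] w 0.01799081251415804 p [0.5197 0.083  0.0857]
```

```bash
python3 -m jog '[[-1,[0,0.6,0],-0.005],[-1,[0,0.6,0],-0.005],[-1,[0,0.6,0],-0.005]]' >/dev/null; python3 st.py
```

```text
t 15.85 r 0.1179 th 1.141 yaw -0.5326 Ftan -13.1 Frad 1.1 Fz -7.5 M [ 3.92 -2.02 -0.11] w 0.017568438407421214 p [0.5196 0.0828 0.0857]
```

Stiff rise of about 5 N/mm: that is the buffer. Now I ease back and watch for the spring force to vanish.

```bash
python3 -m jog '[[-1,[0,-0.6,0],0.005],[-1,[0,-1.2,0],0.01],[-1,[0,-1.8,0],0.015],[-1,[0,-2.4,0],0.02],[-1,[0,-2.4,0],0.02],[-1,[0,-2.4,0],0.02]]' >/dev/null; python3 st.py
```

```text
t 16.6 r 0.1179 th 1.1316 yaw -0.5524 Ftan -8.3 Frad -0.2 Fz -6.0 M [ 2.23 -1.67  0.06] w 0.01788626497461638 p [0.5202 0.0838 0.0857]
```

```bash
python3 -m jog '[[-1,[0,-0.6,0],0.005],[-1,[0,-1.2,0],0.01],[-1,[0,-1.2,0],0.01],[-1,[0,-1.2,0],0.01]]' >/dev/null; python3 st.py
```

```text
t 17.1 r 0.1179 th 1.1229 yaw -0.5624 Ftan -7.9 Frad -1.8 Fz -4.7 M [ 1.97 -1.67 -0.03] w 0.017691719929180127 p [0.5207 0.0846 0.0856]
```

```bash
python3 -m jog '[[-1,[0,-0.4,0],0.003],[-1,[0,-0.8,0],0.007],[-1,[0,-0.8,0],0.007],[-1,[0,-0.8,0],0.007]]' >/dev/null; python3 st.py
```

```text
t 17.6 r 0.1179 th 1.1161 yaw -0.5694 Ftan -8.3 Frad -0.4 Fz -4.8 M [ 2.01 -1.58  0.06] w 0.017196936739751312 p [0.5211 0.0853 0.0857]
```

```bash
python3 -m jog '[[-1,[0,-0.4,0],0.003],[-1,[0,-0.8,0],0.007],[-1,[0,-0.8,0],0.007],[-1,[0,-0.8,0],0.007]]' >/dev/null; python3 st.py
```

```text
t 18.1 r 0.118 th 1.1095 yaw -0.5764 Ftan -7.5 Frad -1.1 Fz -6.6 M [ 1.99 -1.68 -0.05] w 0.017908181396888816 p [0.5216 0.086  0.0857]
```

```bash
python3 -m jog '[[-1,[0,-0.4,0],0.003],[-1,[0,-0.8,0],0.007],[-1,[0,-0.8,0],0.007],[-1,[0,-0.8,0],0.007]]' >/dev/null; python3 st.py
```

```text
t 18.6 r 0.118 th 1.1062 yaw -0.5834 Ftan -6.2 Frad -1.0 Fz -4.7 M [ 1.6  -1.55  0.06] w 0.01791679374589342 p [0.5218 0.0863 0.0856]
```

Motion lags and the force is dropping: the catch is taking load at θ≈1.107.

```bash
python3 -m jog '[[-1,[0,-0.3,0],0.003],[-1,[0,-0.6,0],0.005],[-1,[0,-0.6,0],0.005],[-1,[0,-0.6,0],0.005]]' >/dev/null; python3 st.py
```

```text
t 19.1 r 0.118 th 1.1055 yaw -0.5887 Ftan -6.0 Frad 0.2 Fz -3.3 M [ 1.46 -1.2   0.16] w 0.01746521836175563 p [0.5218 0.0864 0.0856]
```

```bash
python3 -m jog '[[-1,[0,-0.2,0],0.002],[-1,[0,-0.4,0],0.003],[-1,[0,-0.4,0],0.003],[-1,[0,-0.4,0],0.003]]' >/dev/null; python3 st.py
```

```text
t 19.6 r 0.118 th 1.1055 yaw -0.5923 Ftan -4.7 Frad 0.9 Fz -3.2 M [ 1.77 -0.8   0.21] w 0.0174978550497687 p [0.5218 0.0864 0.0856]
```

```bash
python3 -m jog '[[-1,[0,-0.3,0],-0.004],[-1,[0,-0.6,0],-0.004],[-1,[0,-0.6,0],-0.004],[-1,[0,-0.6,0],-0.004]]' >/dev/null; python3 st.py; python3 -m jog '[[-1,[0,0,0],0],[-1,[0,0,0],0]]'>/dev/null; python3 st.py
```

```text
t 20.1 r 0.1179 th 1.1051 yaw -0.5889 Ftan -3.7 Frad 3.4 Fz 0.1 M [1.87 0.18 0.1 ] w 0.017783355553523183 p [0.5219 0.0864 0.0856]
t 20.35 r 0.1179 th 1.1053 yaw -0.5889 Ftan -4.4 Frad 3.1 Fz 0.2 M [1.88 0.15 0.23] w 0.01783715338303778 p [0.5219 0.0864 0.0856]
```

```bash
python3 -m jog '[[-1,[0,-0.3,0],0],[-1,[0,-0.6,0],0],[-1,[0,-0.6,0],0],[-1,[0,-0.6,0],0]]' >/dev/null; python3 st.py; python3 -m jog '[[-1,[0,-0.3,0],0],[-1,[0,-0.5,0],0],[-1,[0,-0.5,0],0],[-1,[0,-0.5,0],0]]'>/dev/null; python3 st.py
```

```text
t 20.85 r 0.1179 th 1.1042 yaw -0.589 Ftan 1.3 Frad 5.1 Fz 3.5 M [1.07 1.46 0.13] w 0.017517197646274796 p [0.5219 0.0865 0.0855]
t 21.35 r 0.1179 th 1.1035 yaw -0.589 Ftan 2.0 Frad 4.7 Fz 5.5 M [0.48 1.76 0.18] w 0.01763996727883597 p [0.522  0.0866 0.0855]
```

```bash
python3 -m jog '[[-1,[0,0.2,0],0],[-1,[-0.3,0.4,0],0],[-1,[-0.3,0.4,0],0],[-1,[-0.3,0.4,0],0]]' >/dev/null; python3 st.py
```

```text
t 21.85 r 0.118 th 1.1033 yaw -0.5889 Ftan 3.6 Frad 2.8 Fz 4.4 M [-0.36  1.42  0.15] w 0.01791443433506451 p [0.522  0.0866 0.0855]
```

```bash
python3 -m jog '[[-1,[0,0.3,0],0],[-1,[0,0.6,0],0],[-1,[0,0.6,0],0],[-1,[0,0.6,0],0]]' >/dev/null; python3 st.py;  python3 -m jog '[[-1,[0,0,0],0],[-1,[0,0,0],0]]'>/dev/null; python3 st.py
```

```text
t 22.35 r 0.118 th 1.1038 yaw -0.5888 Ftan 1.7 Frad 3.2 Fz 3.8 M [-0.03  1.24  0.13] w 0.01800163626474726 p [0.5219 0.0866 0.0855]
t 22.6 r 0.118 th 1.1034 yaw -0.5888 Ftan 2.3 Frad 2.4 Fz 2.9 M [0.05 1.11 0.14] w 0.017523939451046546 p [0.522  0.0866 0.0855]
```

```bash
python3 -m jog '[[-1,[0,0.3,0],0],[-1,[0,0.6,0],0],[-1,[0,0.6,0],0],[-1,[0,0.6,0],0]]' >/dev/null; python3 st.py;  python3 -m jog '[[-1,[0,0,0],0],[-1,[0,0,0],0]]'>/dev/null; python3 st.py
```

```text
t 23.1 r 0.1179 th 1.1047 yaw -0.5886 Ftan -1.5 Frad 4.0 Fz 1.8 M [1.38 0.62 0.17] w 0.017492041571487513 p [0.5219 0.0864 0.0856]
t 23.35 r 0.1179 th 1.1048 yaw -0.5887 Ftan -2.9 Frad 4.2 Fz 1.2 M [1.74 0.45 0.13] w 0.0177909928129447 p [0.5219 0.0864 0.0856]
```

Back by 0.3 mm for near zero, then open slowly.

```bash
python3 -m jog '[[-1,[0,-0.3,0],0],[-1,[0,-0.3,0],0],[-1,[0,-0.3,0],0]]' 10 >/dev/null; python3 st.py; python3 -m jog '[[-1,[0,0,0],0],[-1,[0,0,0],0]]' 5 >/dev/null; python3 st.py
```

```text
t 23.73 r 0.1179 th 1.1052 yaw -0.5888 Ftan -3.6 Frad 3.7 Fz 1.2 M [1.46 0.28 0.08] w 0.017480166014683076 p [0.5219 0.0864 0.0856]
t 23.98 r 0.1179 th 1.1051 yaw -0.5888 Ftan -2.9 Frad 1.7 Fz 0.5 M [1.47 0.11 0.02] w 0.017810946291500783 p [0.5219 0.0864 0.0856]
```

```bash
python3 -m jog '[[-1,[0,-0.3,0],0],[-1,[0,-0.3,0],0],[-1,[0,-0.3,0],0]]' 5 >/dev/null; python3 st.py; python3 -m jog '[[-1,[0,-0.2,0],0],[-1,[0,-0.2,0],0],[-1,[0,-0.2,0],0]]' 5 >/dev/null; python3 st.py
```

```text
t 24.35 r 0.1179 th 1.1045 yaw -0.5888 Ftan -2.2 Frad 1.6 Fz 0.3 M [0.92 0.12 0.02] w 0.01763264120478837 p [0.5219 0.0864 0.0856]
t 24.73 r 0.1179 th 1.1042 yaw -0.5889 Ftan 0.6 Frad -0.3 Fz 1.5 M [0.2  0.19 0.02] w 0.018155381501879477 p [0.5219 0.0865 0.0856]
```

```bash
python3 -m jog '[[-0.5,[0,0,0],0],[-0.4,[0,0,0],0],[-0.2,[0,0,0],0],[0,[0,0,0],0],[0,[0,0,0],0]]' 5; python3 st.py
```

```text
t: 25.35
eef_pos: [0.522, 0.0867, 0.0856]
ee_rot: [3.142, 0.0, -0.589]
force: [-0.0, 0.0, 0.3]
width: 0.0432
gripper_force: 0.0
t 25.35 r 0.118 th 1.1021 yaw -0.5888 Ftan -0.0 Frad 0.0 Fz 0.3 M [ 0.03 -0.02 -0.  ] w 0.04321642865815086 p [0.522  0.0867 0.0856]
```

```bash
python3 -m jog '[[0,[0,0,-20],0],[0,[0,0,-60],0],[0,[0,0,-100],0],[0,[0,0,-150],0],[0,[0,0,-150],0]]'; python3 - <<'E'
from station import optics
import cv2,numpy as np
f=optics.grab_frame("wrist");np.savez('pics/w2.npz',**f);cv2.imwrite('pics/w2.png',f["color"][:,:,::-1])
E
```

```text
t: 25.98
eef_pos: [0.5241, 0.0875, 0.2399]
ee_rot: [-3.135, -0.004, -0.588]
force: [-0.2, -0.1, -0.7]
width: 0.044
gripper_force: 0.0
```

View pics/w2.png

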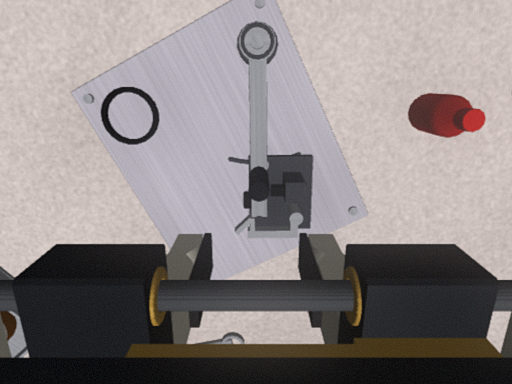

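The arm stays hooked at the catch by itself; the nest ring at (129,115) is uncovered. I locate the ring and work out the move to the sample.

```bash
python3 - <<'E'
from h import *
import cv2
w=dict(np.load('pics/w2.npz'))
g=cv2.cvtColor(w['color'],cv2.COLOR_RGB2GRAY);m=((g<70)*255).astype(np.uint8);m[:,200:]=0;m[200:]=0
cs,_=cv2.findContours(m,cv2.RETR_CCOMP,cv2.CHAIN_APPROX_NONE)
for c in cs:
    if len(c)>60:
        e=cv2.fitEllipse(c);print(e,plane(w,e[0],.02),plane(w,e[0],.016))
print(rel(np.array([.522,.0866,.236]),-.589,[.4255,-.198,.236],np.radians(-115)))
E
```

```text
((129.55300903320312, 114.89051818847656), (53.753292083740234, 58.999366760253906), 133.04356384277344) [0.63922767 0.17008701 0.02      ] [0.63974804 0.1714905  0.016     ]
((130.03964233398438, 115.09313201904297), (44.14260482788086, 50.36173629760742), 144.3314208984375) [0.63878663 0.16979798 0.02      ] [0.63930216 0.1711983  0.016     ]
([77.9, 290.3, -0.0], np.float64(1.418))
```

```bash
python3 -m jog '[[0.4,[78,290,0],1.418],[0.4,[78,290,0],1.418],[0.4,[78,290,0],1.418],[0.4,[78,290,0],1.418],[0.4,[78,290,0],1.418],[0.4,[78,290,0],1.418],[0.4,[78,290,0],1.418],[0.4,[78,290,0],1.418],[0.4,[78,290,0],1.418],[0.4,[78,290,0],1.418],[0.4,[78,290,0],1.418]]' 15
python3 - <<'E'
from station import optics,status
import cv2,numpy as np
f=optics.grab_frame("wrist");np.savez('pics/w3.npz',**f);cv2.imwrite('pics/w3.png',f["color"][:,:,::-1])
E
```

```text
t: 27.4
eef_pos: [0.4258, -0.1977, 0.2353]
ee_rot: [3.141, -0.0, -2.005]
force: [-0.3, -0.2, -0.8]
width: 0.0615
gripper_force: 0.0
```

View pics/w3.png

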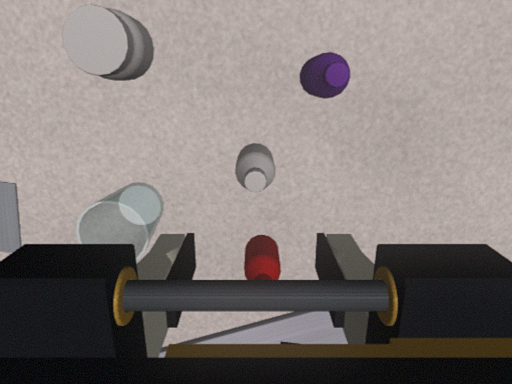

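The white bottle is at (255,168), cap top (255.5,180), between the jaws. Purple (325,75) and red (262,260) are both off the closing line; the beaker (120,215) is to the left.

```bash
python3 - <<'E'
from h import *
np.set_printoptions(precision=4,suppress=True)
w=dict(np.load('pics/w3.npz'));t=dict(np.load('pics/top0.npz'));s=dict(np.load('pics/side0.npz'))
print(tri((t,(310.5,220)),(s,(261.5,251)),(w,(255.5,180))),plane(w,(255.5,180),.09),plane(w,(116,228),.085),plane(w,(141,205),.0),plane(w,(97,42),.07))
a=dict(np.load('pics/w1.npz'));b=dict(np.load('pics/w2.npz'))
print('ring',tri((a,(254,188)),(b,(129.8,115)),(t,(176,144.7)),(s,(247.3,147.3))))
print(rel(np.array([.4255,-.198,.236]),-2.007,[.4262,-.1978,.045],-2.007))
E
```

```text
(array([ 0.4256, -0.1978,  0.0929]), [np.float64(0.6957588112102401), np.float64(0.46212653547550425), np.float64(0.2413775731322158)]) [ 0.4257 -0.197   0.09  ] [ 0.5633 -0.2083  0.085 ] [ 0.5707 -0.2028  0.    ] [ 0.4974 -0.3552  0.07  ]
ring (array([0.6388, 0.1719, 0.0139]), [np.float64(0.3097973626706336), np.float64(1.0056098657272516), np.float64(1.4714618649361848), np.float64(2.040692797354721)])
([-0.5, -0.5, 191.0], 0.0)
```

```bash
python3 -m jog '[[0.4,[0,0,60],0],[0.4,[0,0,120],0],[0.4,[0,0,165],0],[0.4,[0,0,185],0],[0.4,[0,0,191],0],[0.4,[0,0,191],0],[0.4,[0,0,191],0]]' 15
python3 -m jog '[[-1,[0,0,0],0],[-1,[0,0,0],0],[-1,[0,0,0],0],[-1,[0,0,0],0],[-1,[0,0,0],0],[-1,[0,0,0],0]]' 15
```

```text
t: 28.32
eef_pos: [0.4267, -0.1978, 0.0456]
ee_rot: [-3.14, 0.001, -2.006]
force: [-0.3, -0.1, -0.7]
width: 0.0613
gripper_force: 0.0
t: 29.08
eef_pos: [0.426, -0.1978, 0.0449]
ee_rot: [-3.141, -0.0, -2.007]
force: [-0.9, 1.8, 5.0]
width: 0.0395
gripper_force: 15.0
```

```bash
python3 -c "
from h import *
p0=[.4255,-.198,.045]
for z in(.22,.09,.062,.057):print(rel(np.array(p0),-2.007,[.6388,.1708,z],-2.007))"
```

```text
([-424.4, -37.5, -175.0], 0.0)
([-424.4, -37.5, -45.0], 0.0)
([-424.4, -37.5, -17.0], 0.0)
([-424.4, -37.5, -12.0], 0.0)
```

```bash
python3 -m jog '[[-1,[0,0,-20],0],[-1,[0,0,-60],0],[-1,[0,0,-115],0],[-1,[0,0,-160],0],[-1,[-20,-2,-175],0],[-1,[-70,-6,-175],0],[-1,[-120,-11,-175],0],[-1,[-170,-15,-175],0],[-1,[-220,-19,-175],0],[-1,[-270,-24,-175],0],[-1,[-320,-28,-175],0],[-1,[-370,-33,-175],0],[-1,[-410,-36,-175],0],[-1,[-424.5,-37.5,-175],0],[-1,[-424.5,-37.5,-175],0],[-1,[-424.5,-37.5,-175],0],[-1,[-424.5,-37.5,-110],0],[-1,[-424.5,-37.5,-65],0],[-1,[-424.5,-37.5,-50],0],[-1,[-424.5,-37.5,-50],0]]' 15
python3 - <<'E'
from station import optics
import cv2,numpy as np
I=np.zeros((400,800,3),np.uint8)
f=optics.grab_frame("wrist");g=optics.grab_frame("side");np.savez('pics/w4.npz',**f);np.savez('pics/s4.npz',**g)
I[:300,:400]=cv2.resize(f["color"],(400,300));I[:400,400:]=cv2.resize(g["color"][90:190,200:300],(400,400),interpolation=cv2.INTER_CUBIC)
cv2.imwrite('pics/p4.png',I[:,:,::-1])
E
```

```text
t: 31.58
eef_pos: [0.6392, 0.1705, 0.0949]
ee_rot: [3.142, -0.001, -2.007]
force: [-0.1, -0.7, 0.1]
width: 0.0395
gripper_force: 15.0
```

View pics/p4.png

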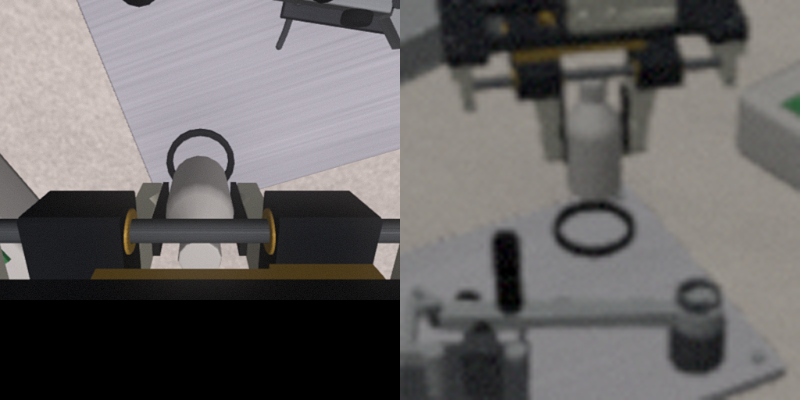

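Bottle hangs plumb over the ring: wrist part bottle and ring both centred at x=201, side part 594 vs 595. Quick depth check, then lower.

```bash
python3 - <<'E'
from h import *
g=dict(np.load('pics/s4.npz'))
d=ray(g,(248.5,139))[1][:2];d/=np.linalg.norm(d)
print(plane(g,(248.5,139),.05)[:2]+.02*d)
d2=ray(g,(248.7,153.7))[1][:2];d2/=np.linalg.norm(d2)
print('ring front outer',plane(g,(248.7,153.7),.012)[:2]+.03*d2, plane(g,(248.7,140.5),.02)[:2]-.03*d2)
E
python3 -m jog '[[-1,[0,0,10],0],[-1,[0,0,20],0],[-1,[0,0,26],0],[-1,[0,0,26],0]]'
```

```text
[0.64627796 0.17986109]
ring front outer [0.64149375 0.17304382] [0.63745173 0.16537669]
t: 32.17
eef_pos: [0.6387, 0.171, 0.0677]
ee_rot: [3.141, -0.001, -2.007]
force: [0.2, -0.7, -0.6]
width: 0.0396
gripper_force: 15.0
```

```bash
python3 -m jog '[[-1,[0,0,2],0],[-1,[0,0,4],0],[-1,[0,0,4],0]]'; python3 -m jog '[[-1,[0,0,2],0],[-1,[0,0,3],0],[-1,[0,0,3],0]]'
```

```text
t: 32.55
eef_pos: [0.6391, 0.1712, 0.0645]
ee_rot: [3.142, -0.0, -2.007]
force: [0.2, -0.7, -1.3]
width: 0.0396
gripper_force: 15.0
t: 32.92
eef_pos: [0.6391, 0.1711, 0.0615]
ee_rot: [3.142, -0.0, -2.007]
force: [-0.2, 0.4, -1.4]
width: 0.0393
gripper_force: 15.0
```

```bash
python3 -m jog '[[-1,[0,0,1.5],0],[-1,[0,0,3],0],[-1,[0,0,3],0]]'; python3 -m jog '[[-1,[0,0,1],0],[-1,[0,0,1],0],[-1,[0,0,1],0]]'
```

```text
t: 33.3
eef_pos: [0.639, 0.1712, 0.0584]
ee_rot: [3.141, -0.0, -2.007]
force: [-0.6, -0.4, -2.1]
width: 0.0394
gripper_force: 15.0
t: 33.67
eef_pos: [0.6392, 0.1712, 0.0576]
ee_rot: [-3.142, 0.0, -2.007]
force: [-0.5, -0.5, -1.1]
width: 0.0394
gripper_force: 15.0
```

```bash
python3 -m jog '[[-1,[0,0,0.8],0],[-1,[0,0,0.8],0],[-1,[0,0,0.8],0]]'; python3 -m jog '[[-1,[0,0,0.8],0],[-1,[0,0,0.8],0],[-1,[0,0,0.8],0]]'
```

```text
t: 34.05
eef_pos: [0.6392, 0.1712, 0.057]
ee_rot: [-3.141, 0.0, -2.007]
force: [-1.6, -0.0, 2.7]
width: 0.0399
gripper_force: 15.0
t: 34.42
eef_pos: [0.6393, 0.1713, 0.0569]
ee_rot: [-3.141, 0.0, -2.006]
force: [-2.4, -0.0, 7.5]
width: 0.0391
gripper_force: 15.0
```

Floor contact at exactly the nest-floor height. Release and retreat.

```bash
python3 -m jog '[[-1,[0,0,-0.8],0],[-0.05,[0,0,-0.8],0],[0.1,[0,0,-0.8],0],[0.35,[0,0,-0.8],0],[0.35,[0,0,-0.8],0],[0.35,[0,0,-0.8],0],[0.35,[0,0,-30],0],[0.35,[0,0,-80],0],[0.35,[0,0,-130],0],[0.35,[0,0,-170],0],[0.35,[-60,0,-170],0],[0.35,[-120,0,-170],0],[0.35,[-120,0,-170],0]]'
python3 - <<'E'
from station import optics
import cv2,numpy as np
I=np.zeros((600,800,3),np.uint8)
f=optics.grab_frame("wrist")["color"];g=optics.grab_frame("side")["color"]
I[:300,:400]=cv2.resize(f,(400,300));I[300:,:400]=cv2.resize(optics.grab_frame("top")["color"],(400,300));I[:,400:]=cv2.resize(g[90:300,200:340],(400,600),interpolation=cv2.INTER_CUBIC)
cv2.imwrite('pics/end.png',I[:,:,::-1])
E
```

```text
t: 36.05
eef_pos: [0.6903, 0.2833, 0.2239]
ee_rot: [3.141, -0.001, -2.004]
force: [-1.2, -0.4, -0.4]
width: 0.0589
gripper_force: 0.0
```

View pics/end.png

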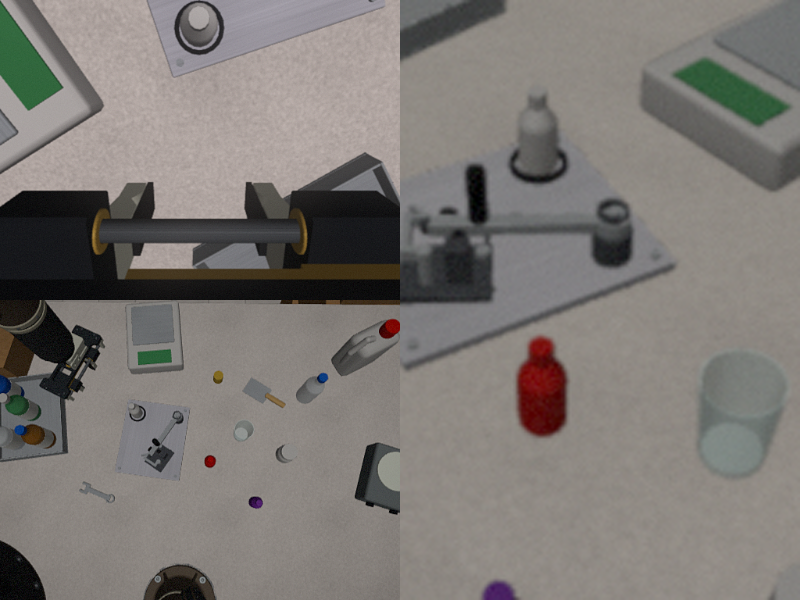

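The final picture shows the bottle upright inside the ring (side part at (538,140)), the arm still cocked on the catch, and the beaker and jar where they were. The gripper is clear of everything.

```bash
python3 -m jog '[[0.35,[0,0,0],0],[0.35,[0,0,0],0]]' | head -2; python3 -c "
from station import order
print(order.job_done())"
```

```text
t: 36.45
eef_pos: [0.6898, 0.2791, 0.2267]
the job is handed in; nothing more can be done
None
```

The job is handed in at 36.5 s: the striker arm is hooked on its catch and stays cocked, the sample bottle stands upright in the nest, and the beaker and jar were not touched.

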